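Slide the grinding disc along the rail into the corner pocket

ROBOT

A 6-joint arm with a two-finger parallel gripper is mounted at the origin on the work surface. World frame = base frame: x ahead of the robot, y to its left, z up, the work surface at z = 0. Lengths are in mm, angles in rad, forces in N, time in s.
With the tool pointing down it reaches from about 375 to 925 mm from the base axis. Payload 5.7 kg.
Tool frame: the origin (TCP) lies midway between the tips of the shut fingers; the grasp point (between the pads) lies 19 mm behind it; z points along the fingers, y is the line along which they close (so a half turn about z gives the same grasp; the last joint's range is limited). The gripper opens to 85 mm and grips with 20 to 120 N. Pads are 22 mm wide; open, the fingers measure 114 mm over their backs; the gripper's body (76 mm by 85 mm) begins 54 mm behind the grasp point. The pads swing forward as they close: fully open they stand 13 mm farther back than shut.
Start: joints at [-1.379, 0.359, 1.51, -0, 1.272, -0.115], TCP at [181.19, -571.956, 231.267] pointing down, gripper open.
Joint ranges: [-2.97, 2.97], [-1.01, 2.36], [0.21, 2.38], [-0.96, 4.11], [0.2, 2.71], [-2.98, 2.98]. Speed limits (rad/s): [2.39, 2.39, 3.14, 3.14, 3.14, 3.14].

INTERFACE

Orientations are given as a unit quaternion [w, x, y, z].
In Python, from station import ctrl gives the robot as it stands. The module is installed in compiled form; this text tells all that it offers.
- The arm moves only by the tool drive_tool, never from a script. Its arguments are lists of equal length, an entry for each row: "translation": the shift along the world's x, y, z scaled (see below), a list of three; "rotation": the turn, a rotation vector about the world's x, y, z scaled (see below), a list of three. In form: {"translation": [[tx, ty, tz], ...], "rotation": [[ax, ay, az], ...]}. A call has 1 to 10 rows; each row shifts and turns the commanded pose from where the row before left it; what a row does not reach is not made up. The controller multiplies each number of a shift by 1 m and each number of a turn by 2 rad. A row lasts 1/8 s, in which the tool goes at most 62.5 mm and 10.7 degrees, less where a joint would pass 70% of its speed; a pose out of reach is approached as far as the arm can. A call with a number of a shift or a turn outside -1 to 1 is refused whole. A call with a gripper value outside its range is refused whole. "grip" is the closure, from 0 (fully open) to 1 (shut), set as the call begins (left out, the last holds). The fingers move at their own pace and stop on an object; "newtons" is the grip in N (left out, the last holds). Time passes only in rows, so rows that do not move let the fingers close. It gives the time, the measured TCP pose, the force, the opening and the grip force at its end, in the units of the state.
- ctrl.get_obs(): the state, without advancing time (a new reading comes with each control period).
- ctrl.grab_frame(name): name is "side" or "top"; returns a dict with "pixels" (400x640x3 uint8, red, green, blue), "K" (3x3 intrinsics, pixels), "rvec" (rotation vector, rad) and "tvec" (3), from world to camera coordinates, as OpenCV has them. Camera axes: x right, y down, z forward; pixel columns grow to the right and rows downward; lengths in mm; the calibration is good to about 2 mm. A picture is of the moment at which its call begins. There is no depth.
- ctrl.job_done(): hands the job in; it is judged then, once.
The state is a dict: "time_s": time; "qpos": joint angles; "joint_vel": joint speeds; "joint_torque": joint torques, N m; "eef_pos": TCP position; "eef_rot": TCP orientation; "wrist_force": force on the tool from outside, world axes, zero at the start; "torque": the same for the moment, N m; "width": finger opening in mm; "finger_force": force on a finger pad.
Only numpy, scipy, OpenCV 4.12 (cv2) and the standard library are available. Lean on these libraries where they do the work, as an engineer would, in place of code of your own. Each camera call takes 0.05 s, during which the arm holds its last target. There are 200 camera calls.

TASK

A pepper mill is being serviced on the pine board. With a fingertip, push the round steel grinding disc across the board until it lies against the long rail, well short of the pocket, then keep it against the rail and slide it along into the corner pocket until it touches both the rail and the end stop. Never lift the disc off the board, leave the square steel plate and everything else where it stands, and finish with the robot clear.

Things in the scene. Friction and masses are not known exactly. Their poses are not given: they have to be found in the camera images.
- disc: the round steel grinding disc (the part to move), loose, 52 mm in diameter, 14 mm thick, about 0.18 kg, smooth oiled steel that slips easily on wood (friction about 0.3; fingers may grip it more: pressed steeply into the rail while pushed along, it can wedge), lying flat on the board with a dark mark at its centre and radial teeth on top; origin at the centre of its underside, z up.
- tray: pine service board fixed to the table; origin on the table surface, board top 12 mm above it. Own axes: x away from the robot at yaw 0, y along the rail towards the pocket (left), z up. The board spans x -100..100 mm, y -210..170 mm. The rail is on its far (+x) edge, the pocket in its far left corner; the other edges are open. Yaw varies within 0.35 rad.
- rail (a point): middle of the straight rail's inner top edge, (80, -16, 32) mm in the board's frame: the inner face is the plane x = 80 mm, from y = -191 to 159 mm, 20 mm high above the board top.
- stop (a point): middle of the end stop's inner top edge, (50, 150, 32) mm in the board's frame: the inner face is the plane y = 150 mm, from x = 12 mm to the rail, 20 mm high above the board top.
- fence (a point): top of the open (-y) end of the short low fence that closes the pocket on the side away from the rail, (16, 128, 24) mm in the board's frame: 8 mm thick (x 12..20 mm), y 128..150 mm, 12 mm high above the board top. The pocket is thus 60 mm wide, 22 mm deep along the fence, open above and towards -y.
- pocket (a point): the spot on the board top where the disc's origin lies when the disc touches both rail and end stop: (54, 124, 12) mm in the board's frame.
- plate: square steel plate 48 x 48 x 14 mm, loose, flat on the board, same steel and thickness as the disc; origin at the centre of its underside. It and the disc swap spots between starts. Bystander.
- shaker_a: old pewter shaker, loose, 38 mm wide at the foot, 68 mm tall, standing on the board's near edge at the pocket's end; origin at the centre of its underside. Bystander.
- shaker_b: old pewter shaker, loose, 38 mm wide at the foot, 68 mm tall, standing on the board's near edge at the end away from the pocket; origin at the centre of its underside. Bystander.
- mill: chestnut wood pepper mill, loose, 56 mm wide, 197 mm tall, standing on the table to the right of the board; origin at the centre of its underside. Bystander.
- jar: amber glass jar, loose, 76 mm wide, 110 mm tall, on the table to the left of the board; origin at the centre of its underside. Bystander.
- dish: pewter dish, loose, 90 mm wide, 35 mm tall, on the table near right; origin at the centre of its underside. Bystander.
- scoop: wooden-handled spoon lying on the table to the left, loose, handle towards the robot; origin about its middle. Bystander.
There are look-alikes about, which are no part of the job. Leave any blue or red look-alike of the disc alone.

How it is judged (in metres and radians):
On the way:
1. the disc lies against the rail (gap under 2.5 mm) while its centre is still 53 mm or more short of its place in the pocket (x of disc in the frame of tray between 0.0515 and 0.0565 m and y of disc in the frame of tray between -0.185 and 0.071 m and z of disc in the frame of tray below 0.015 m), for 0.2 s.
At the end, for the whole second after the job is handed in: The disc lies flat and still on the board in the corner pocket, within 3 mm of touching the rail and within 3 mm of touching the end stop (x of disc in the frame of tray above 0.051 m and y of disc in the frame of tray above 0.121 m and horizontal distance between disc and pocket below 0.0045 m and z of disc in the frame of tray below 0.015 m and angle between disc's own z axis and vertical below 0.1 rad and linear speed of disc below 0.01 m/s).
It fails at once if the disc is lifted more than 8 mm off the board, tipped up or pushed off the board (z of disc in the frame of tray above 0.02 m or z of disc in the frame of tray below 0.004 m or angle between disc's own z axis and vertical above 0.4 rad).
It fails at once if the disc is more than 8 mm away from the rail within the last 53 mm before its place in the pocket (y of disc in the frame of tray above 0.071 m and x of disc in the frame of tray below 0.046 m).
It fails at once if something else is shifted by more than 15 mm or tipped (distance of any of plate, shaker_a, shaker_b, mill, jar, dish, scoop from where it was at the start of the episode above 0.015 m or angle between any of plate, shaker_a, shaker_b, mill, jar, dish's own z axis and vertical above 0.35 rad).
It also fails if it takes over 64 s, if anything falls off the work surface, if the arm or the gripper's body presses on something with over 40 N, if the wrist force passes 120 N, or if a joint passes its speed limit or range.

## Working session

There is one attempt and no reset: what is moved stays moved. The work goes in short steps, Python scripts to look and compute and a tool call to move; the robot and the scene stay as the last step left them, time stands still between calls to the robot, and variables do not carry over. Pictures are saved under pics/ and viewed, at most 10 in all, crops included, and the job is handed in when it is done.

Besides the shell and the picture viewer there is one more tool, called after ">>>" by a JSON object that holds its "op" and its "data". drive_tool: Moves the arm, as the interface text tells. Shifts and turns lie within -1 to 1; 1 stands for 1 m of shift or 2 rad of turn. Its arguments: {"type":"object","properties":{"translation":{"type":"array","items":{"type":"array","items":{"type":"number"}}},"rotation":{"type":"array","items":{"type":"array","items":{"type":"number"}}},"grip":{"type":"number"},"newtons":{"type":"number"}},"required":["translation","rotation"]}

```bash
mkdir -p pics; cat > h.py <<'E'
import numpy as np, cv2
from station import ctrl
def grab(n):
    f=ctrl.grab_frame(n); return f
def ray(f,uv,z):
    K=np.array(f["K"],float);R=cv2.Rodrigues(np.array(f["rvec"],float))[0];t=np.array(f["tvec"],float).reshape(3)
    c=-R.T@t; d=R.T@np.linalg.inv(K)@np.array([uv[0],uv[1],1.]); return c+d*(z-c[2])/d[2]
def proj(f,p):
    return cv2.projectPoints(np.array(p,float).reshape(-1,3),np.array(f["rvec"],float),np.array(f["tvec"],float),np.array(f["K"],float),None)[0].reshape(-1,2)
def save(f,name,crop=None,s=1):
    im=f["pixels"][:,:,::-1]
    if crop: x0,y0,x1,y1=crop; im=im[y0:y1,x0:x1]
    cv2.imwrite(name,cv2.resize(im,None,fx=s,fy=s,interpolation=cv2.INTER_CUBIC))
E
python3 - <<'E'
from h import *
import pickle
for n in("top","side"):
    f=grab(n); pickle.dump(f,open(n+".pkl","wb")); save(f,f"pics/{n}0.png"); print(n,f["K"],f["rvec"],f["tvec"])
print(ctrl.get_obs())
E
```

```text
top [[451.56835532   0.         317.5968267 ]
 [  0.         451.56835532 204.45050105]
 [  0.           0.           1.        ]] [ 2.18423096 -2.18057414  0.10569846] [ -13.09092867  505.07446413 1340.9384642 ]
side [[407.7200424    0.         323.47583868]
 [  0.         407.7200424  204.582646  ]
 [  0.           0.           1.        ]] [ 0.77925047 -2.37818853  1.33076708] [401.10482156 187.75727252 880.55375787]
{'time_s': 0.1, 'qpos': array([-1.37914388e+00,  3.59460321e-01,  1.51130593e+00, -4.71097831e-06,
        1.27250947e+00, -1.15098299e-01]), 'joint_vel': array([-0.00118163, -0.00237486, -0.00279628,  0.00094985, -0.0009148 ,
        0.00038487]), 'joint_torque': array([-1.55806374e-03, -5.28655207e+01, -2.79349208e+01, -1.07351327e-04,
        4.92944790e-03, -7.86665112e-06]), 'eef_pos': array([ 181.05371431, -571.39688575,  230.52831755]), 'eef_rot': array([-8.40829746e-04,  9.88260581e-01,  1.52775377e-01, -3.44527694e-05]), 'wrist_force': array([-0.09809068, -0.61801036,  0.0388215 ]), 'torque': array([ 0.00697464, -0.012934  , -0.01799588]), 'finger_force': 0.0, 'width': 85.57298656431003}
```

View pics/top0.png

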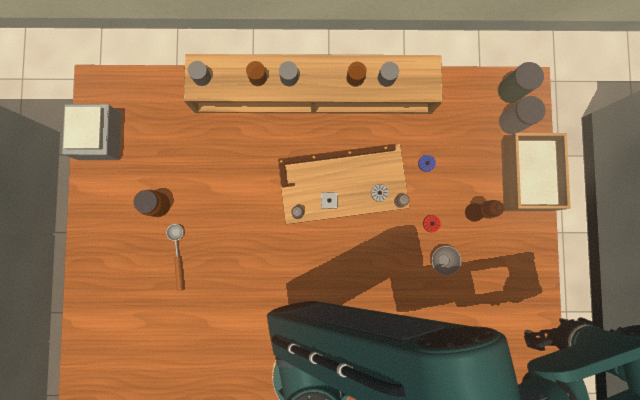

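View pics/side0.png

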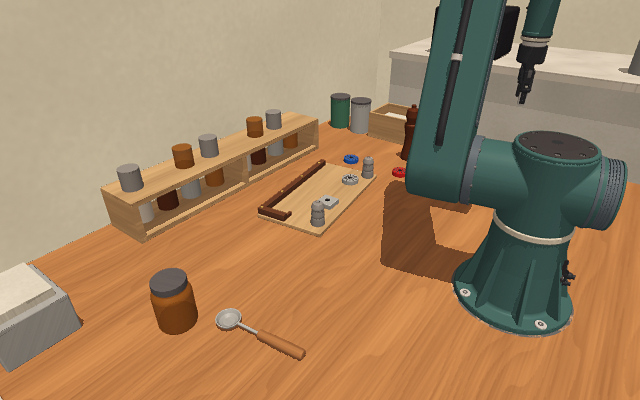

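The top view shows the board at about (279..408, 145..223). The candidates are the grey toothed disc at (380,192), a blue one at (427,163), a red one at (432,223), and the square plate at (329,200). The grey toothed disc lying on the board fits the description, so I'll confirm it in a crop.

```bash
python3 - <<'E'
from h import *
import pickle
f=pickle.load(open("top.pkl","rb")); save(f,"pics/c1.png",(270,135,420,235),5.3)
E
```

```text
(no output)
```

View pics/c1.png

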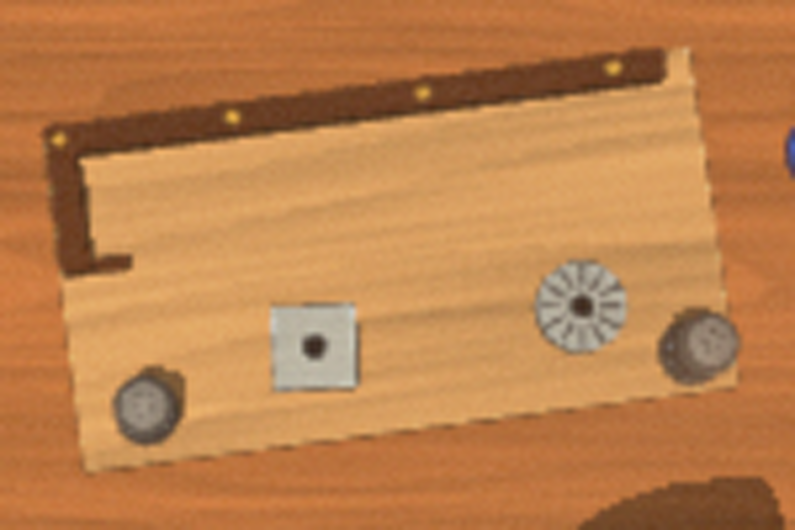

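The crop confirms it: the toothed round disc with a dark mark is at crop (581,306). The plate is at (314,346), and the board corners are at (87,471), (737,384) and (688,47). Next I fit the board pose.

```bash
cat >> h.py <<'E'
def T(p,q):
    q=np.array(q,float).reshape(-1,3);c,s=np.cos(p[2]),np.sin(p[2])
    return np.c_[p[0]+c*q[:,0]-s*q[:,1],p[1]+s*q[:,0]+c*q[:,1],q[:,2]]
def inv(p,w):
    c,s=np.cos(p[2]),np.sin(p[2]);d=np.array(w[:2])-p[:2];return np.array([c*d[0]+s*d[1],-s*d[0]+c*d[1]])
E
python3 - <<'E'
from h import *
import pickle
from scipy.optimize import least_squares
f=pickle.load(open("top.pkl","rb"))
P=lambda a:(np.array(a)+.5)/5.3-.5+[270,135]
q=[[-100,170,12],[-100,-210,12],[100,-210,12],[80,-191,32],[80,-16,32],[80,150,32]]
uv=P([[87,471],[737,384],[688,47],[665,82],[395,116],[80,157]])
r=least_squares(lambda p:(proj(f,T(p,q))-uv).ravel(),[600,0,0.1]);print(r.x,r.fun.reshape(-1,2).round(2))
np.save("tray.npy",r.x)
for n,c,z in(("disc",(581,306),26),("plate",(314,346),26),("shb_top",(714,340),80),("shb_foot",(688,355),12),("sha_top",(146,404),80)):
    w=ray(f,P(c),z);print(n,w.round(1),inv(r.x,w).round(1))
R=cv2.Rodrigues(f["rvec"])[0];print("cam",-R.T@f["tvec"])
E
```

```text
[ 5.68219255e+02 -7.27454358e+01  1.30152378e-01] [[ 0.11  0.33]
 [ 1.43  0.75]
 [ 1.22  0.17]
 [ 1.6  -0.67]
 [-4.62  0.12]
 [ 0.31 -0.74]]
disc [ 541.9 -198.3   26. ] [ -42.4 -121. ]
plate [518.6 -46.   26. ] [-45.7  32.9]
shb_top [ 517.2 -262.9   80. ] [ -75.3 -181.9]
shb_foot [ 515.3 -261.7   12. ] [ -77.  -180.4]
sha_top [481.5  47.3  80. ] [-70.4 130.3]
cam [ 387.8032545     2.13292628 1379.48962951]
```

```bash
cat >> h.py <<'E'
def st():
    o=ctrl.get_obs();p=np.load("tray.npy");print("t",round(o["time_s"],2),"tcp",o["eef_pos"].round(1),"board",inv(p,o["eef_pos"]).round(1),"q",o["eef_rot"].round(3),"F",o["wrist_force"].round(1),"q6",o["qpos"].round(2))
E
python3 - <<'E'
from h import *
import pickle
from scipy.optimize import least_squares
f=pickle.load(open("top.pkl","rb"))
P=lambda a:(np.array(a)+.5)/5.3-.5+[270,135]
q=[[-100,170,12],[-100,-210,12],[100,-210,12],[80,-191,32],[80,150,32],[-16+96,-16,32]]
uv=P([[87,471],[737,384],[688,47],[665,82],[80,157],[395,116]])
W=np.ones((6,2));W[5]=0
r=least_squares(lambda p:(W*(proj(f,T(p,q))-uv)).ravel(),[600,0,0.1]);p=r.x;print(p,r.fun.reshape(-1,2).round(2))
np.save("tray.npy",p)
for n,c,z in(("disc",(581,306),26),("plate",(314,346),26),("shb_top",(714,340),80),("sha_top",(146,404),80)):
    w=ray(f,P(c),z);print(n,w.round(1),inv(p,w).round(1))
# side view disc check
g=pickle.load(open("side.pkl","rb"));w=ray(g,(350,179.5),26);print("side disc",w.round(1));w=ray(f,(490,208),197);print("mill",w)
print(T(p,[[-95,-121,17],[54,-121,12],[54,124,12]]).round(1));st()
save(g,"pics/s1.png",(250,140,390,240),5.5)
E
```

```text
[ 5.67890374e+02 -7.00114003e+01  1.34563526e-01] [[-0.62  0.66]
 [ 0.63  0.54]
 [ 0.15 -0.01]
 [ 0.54 -0.82]
 [-0.69 -0.41]
 [-0.    0.  ]]
disc [ 541.9 -198.3   26. ] [ -43.  -123.6]
plate [518.6 -46.   26. ] [-45.6  30.4]
shb_top [ 517.2 -262.9   80. ] [ -76.1 -184.3]
sha_top [481.5  47.3  80. ] [-69.9 127.9]
side disc [ 533.2 -187.    26. ]
mill [ 481.53868594 -465.14788315  197.        ]
[[ 490.  -202.7   17. ]
 [ 637.6 -182.7   12. ]
 [ 604.8   60.1   12. ]]
t 0.1 tcp [ 181.1 -571.4  230.5] board [-450.6 -445. ] q [-0.001  0.988  0.153 -0.   ] F [-0.1 -0.6  0. ] q6 [-1.38  0.36  1.51 -0.    1.27 -0.12]
```

View pics/s1.png

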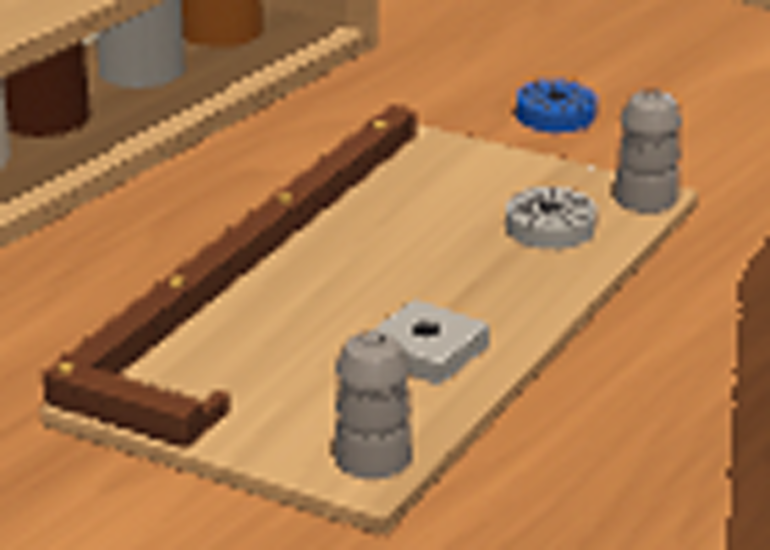

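The side crop shows the disc's top centre at crop (550,206), with the rail, stop and fence clear and the shakers standing on the near edge. I'll move in behind the disc with the fingers shut.

>>> {"op": "drive_tool", "data": {"translation": [[0.031,0.037,0],[0.031,0.037,0],[0.031,0.037,0],[0.031,0.037,0],[0.031,0.037,0],[0.031,0.037,0],[0.031,0.037,0],[0.031,0.037,0],[0.031,0.037,0],[0.03,0.036,0]], "rotation": [[0,0,-0.0086],[0,0,-0.0086],[0,0,-0.0086],[0,0,-0.0086],[0,0,-0.0086],[0,0,-0.0086],[0,0,-0.0086],[0,0,-0.0086],[0,0,-0.0086],[0,0,-0.0086]], "grip": 1}}

```text
time_s: 1.35
eef_pos: [490.9, -201.5, 231.0]
eef_rot: [-0.0, 0.998, 0.067, -0.0]
wrist_force: [0.6, 0.1, 0.2]
width: -0.1
finger_force: 0.0
```

>>> {"op": "drive_tool", "data": {"translation": [[0,0,-0.03],[0,0,-0.03],[0,0,-0.03],[0,0,-0.03],[0,0,-0.02],[0,0,0]], "rotation": [[0,0,0],[0,0,0],[0,0,0],[0,0,0],[0,0,0],[0,0,0]]}}

```text
time_s: 2.1
eef_pos: [488.7, -202.1, 89.7]
eef_rot: [-0.001, 0.998, 0.067, -0.002]
wrist_force: [-0.1, -0.1, 0.3]
width: -0.0
finger_force: 0.0
```

```bash
python3 - <<'E'
from h import *
st();o=ctrl.get_obs();print(o["width"]);f=grab("side");save(f,"pics/s2.png",(250,80,450,240),4)
E
```

```text
t 2.1 tcp [ 488.7 -202.1   89.7] board [ -96.2 -120.3] q [-0.001  0.998  0.067 -0.002] F [-0.1 -0.1  0.3] q6 [-0.52  0.43  1.81  0.    0.9   0.91]
-0.0022045623287535146
```

View pics/s2.png

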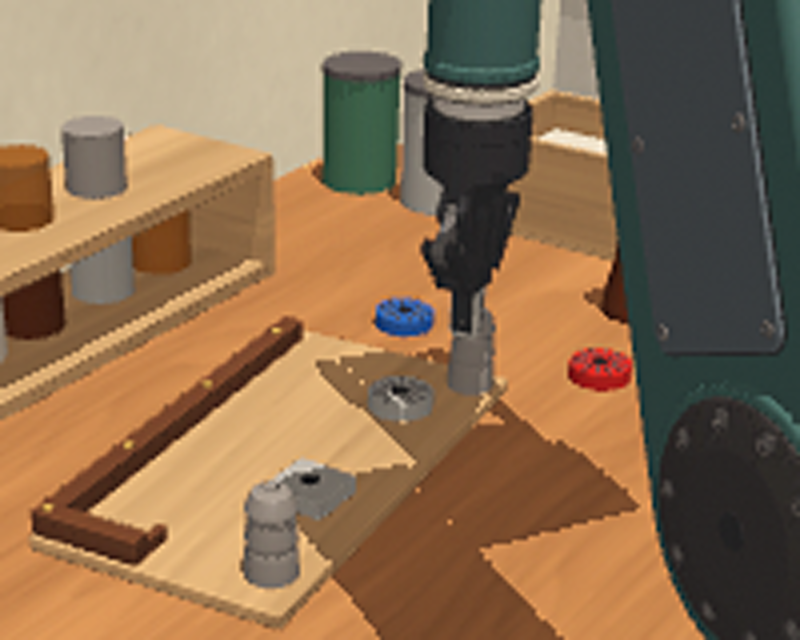

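The shut fingertip hangs just behind the disc, which sits at crop (400,398), and it looks clear of the shaker. I'll descend.

>>> {"op": "drive_tool", "data": {"translation": [[0,0,-0.025],[0,0,-0.025],[0,0,-0.015],[0,0,-0.006],[0,0,0]], "rotation": [[0,0,0],[0,0,0],[0,0,0],[0,0,0],[0,0,0]]}}

```text
time_s: 2.78
eef_pos: [490.4, -203.1, 20.5]
eef_rot: [0.0, 0.998, 0.067, 0.0]
wrist_force: [0.5, -0.2, 0.3]
width: 0.2
finger_force: 0.0
```

```bash
python3 - <<'E'
from h import *
st();p=np.load("tray.npy");print(np.cos(p[2]),np.sin(p[2]))
E
```

```text
t 2.77 tcp [ 490.4 -203.1   20.5] board [ -94.6 -121.5] q [0.    0.998 0.067 0.   ] F [ 0.5 -0.2  0.3] q6 [-0.52  0.54  1.86  0.    0.74  0.91]
0.9909599820039469 0.13415779540055545
```

>>> {"op": "drive_tool", "data": {"translation": [[0.0089,0.0012,-0.002],[0.0089,0.0012,0],[0.0089,0.0012,0],[0.0089,0.0012,0],[0.0089,0.0012,0],[0.0089,0.0012,0],[0.0089,0.0012,0],[0.0089,0.0012,0],[0.0089,0.0012,0],[0.0089,0.0012,0]], "rotation": [[0,0,0],[0,0,0],[0,0,0],[0,0,0],[0,0,0],[0,0,0],[0,0,0],[0,0,0],[0,0,0],[0,0,0]]}}

```text
time_s: 4.03
eef_pos: [579.8, -190.9, 18.3]
eef_rot: [-0.0, 0.998, 0.067, -0.0]
wrist_force: [-1.0, 0.3, 0.8]
width: 0.2
finger_force: 0.6
```

```bash
python3 - <<'E'
from h import *
st();f=grab("top");save(f,"pics/t3.png",(270,135,420,235),2);f=grab("side");save(f,"pics/s3.png",(250,120,400,240),5)
a=cv2.imread("pics/t3.png");b=cv2.imread("pics/s3.png");h=np.zeros((600,800,3),np.uint8);b=cv2.resize(b,(490,392));h[:392,:490]=b;h[:200,495:795]=a[:200,:300];cv2.imwrite("pics/m3.png",h[:400])
E
```

```text
t 4.03 tcp [ 579.8 -190.9   18.3] board [  -4.5 -121.4] q [-0.     0.998  0.067 -0.   ] F [-1.   0.3  0.8] q6 [-0.43  0.62  1.67  0.    0.84  1.  ]
```

View pics/m3.png

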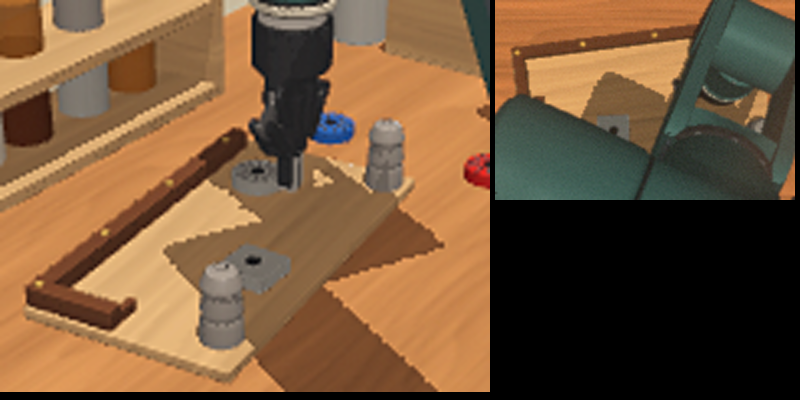

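The side view shows the disc at (258,176), ahead of the finger and not yet at the rail. I'll continue slowly until there's a rise in force.

>>> {"op": "drive_tool", "data": {"translation": [[0.004,0.0005,0],[0.004,0.0005,0],[0.004,0.0006,0],[0.004,0.0006,0]], "rotation": [[0,0,0],[0,0,0],[0,0,0],[0,0,0]]}}

```text
time_s: 4.62
eef_pos: [595.4, -188.7, 18.2]
eef_rot: [-0.0, 0.998, 0.067, -0.0]
wrist_force: [-1.2, -0.4, -0.6]
width: -0.2
finger_force: 0.4
```

>>> {"op": "drive_tool", "data": {"translation": [[0.002,0.0003,0],[0,0,0]], "rotation": [[0,0,0],[0,0,0]]}}

```text
time_s: 4.88
eef_pos: [597.6, -188.5, 18.3]
eef_rot: [0.0, 0.998, 0.067, 0.0]
wrist_force: [-0.2, 0.5, 0.4]
width: -0.2
finger_force: 0.0
```

>>> {"op": "drive_tool", "data": {"translation": [[0.0015,0.0002,0],[0,0,0]], "rotation": [[0,0,0],[0,0,0]]}}

```text
time_s: 5.12
eef_pos: [598.7, -188.2, 18.3]
eef_rot: [-0.0, 0.998, 0.067, 0.0]
wrist_force: [-0.8, 0.7, 0.7]
width: 0.3
finger_force: 0.2
```

>>> {"op": "drive_tool", "data": {"translation": [[0.0015,0.0002,0],[0,0,0]], "rotation": [[0,0,0],[0,0,0]]}}

```text
time_s: 5.38
eef_pos: [600.3, -188.0, 18.3]
eef_rot: [-0.0, 0.998, 0.067, 0.0]
wrist_force: [0.3, -0.1, -0.1]
width: 0.1
finger_force: 0.3
```

>>> {"op": "drive_tool", "data": {"translation": [[0.0015,0.0002,0],[0,0,0]], "rotation": [[0,0,0],[0,0,0]]}}

```text
time_s: 5.62
eef_pos: [601.9, -187.9, 18.3]
eef_rot: [-0.0, 0.998, 0.067, 0.0]
wrist_force: [0.1, -0.5, -0.6]
width: 0.1
finger_force: 0.2
```

>>> {"op": "drive_tool", "data": {"translation": [[0.0015,0.0002,0],[0,0,0]], "rotation": [[0,0,0],[0,0,0]]}}

```text
time_s: 5.88
eef_pos: [602.9, -187.6, 18.2]
eef_rot: [-0.0, 0.998, 0.067, -0.0]
wrist_force: [-2.0, -0.8, 0.4]
width: 0.5
finger_force: 1.0
```

>>> {"op": "drive_tool", "data": {"translation": [[0.0015,0.0002,0],[0,0,0]], "rotation": [[0,0,0],[0,0,0]]}}

```text
time_s: 6.12
eef_pos: [603.1, -187.5, 18.1]
eef_rot: [-0.0, 0.998, 0.068, -0.002]
wrist_force: [-5.5, -1.3, 3.1]
width: -0.1
finger_force: 2.9
```

```bash
python3 - <<'E'
from h import *
st();f=grab("side");save(f,"pics/s4.png",(270,130,370,190),7)
E
```

```text
t 6.12 tcp [ 603.1 -187.5   18.1] board [  19.1 -121.1] q [-0.     0.998  0.068 -0.002] F [-5.5 -1.3  3.1] q6 [-0.41  0.65  1.62 -0.    0.88  1.03]
```

View pics/s4.png

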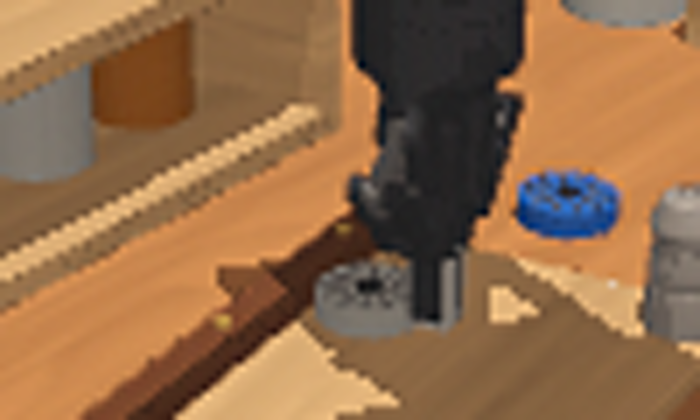

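The side view shows the disc at (368,290) resting against the rail, and 5.5 N of force confirms contact. I'll back off, raise the tool, and turn it to a face tilted about 0.2 rad towards the rail.

>>> {"op": "drive_tool", "data": {"translation": [[-0.006,-0.0008,0],[-0.006,-0.0008,0],[0,0,0.018],[0,0,0.018],[0,0,0]], "rotation": [[0,0,0],[0,0,0],[0,0,0],[0,0,0],[0,0,0]]}}

```text
time_s: 6.8
eef_pos: [594.9, -189.9, 57.1]
eef_rot: [0.001, 0.998, 0.067, 0.002]
wrist_force: [0.2, -0.0, -0.6]
width: 0.1
finger_force: 0.0
```

>>> {"op": "drive_tool", "data": {"translation": [[0.0046,-0.0046,0],[0.0046,-0.0046,0],[0.0046,-0.0046,0],[0.0046,-0.0046,0],[0.0046,-0.0046,0],[0.0046,-0.0046,0],[0.0046,-0.0046,0],[0.0046,-0.0046,0],[0.0046,-0.0046,0],[0.0046,-0.0046,0]], "rotation": [[0,0,0.0686],[0,0,0.0686],[0,0,0.0686],[0,0,0.0686],[0,0,0.0686],[0,0,0.0686],[0,0,0.0686],[0,0,0.0686],[0,0,0.0686],[0,0,0.0686]]}}

```text
time_s: 8.05
eef_pos: [638.9, -235.2, 54.3]
eef_rot: [0.0, 0.728, 0.686, 0.0]
wrist_force: [0.3, 0.5, -0.3]
width: 0.1
finger_force: 0.0
```

```bash
python3 - <<'E'
from h import *
st();f=grab("side");save(f,"pics/s5.png",(270,130,370,190),7)
for z,c in((26,(0,0)),):
    pass
print(proj(f,T(np.load("tray.npy"),[[54,-123,26],[56,-121,26]])),2*np.arctan2(*ctrl.get_obs()["eef_rot"][[2,1]]))
E
```

```text
t 8.05 tcp [ 638.9 -235.2   54.3] board [  48.2 -173.2] q [0.    0.728 0.686 0.   ] F [ 0.3  0.5 -0.3] q6 [-0.45  0.65  1.48 -0.    1.01 -0.39]
[[322.42280389 170.77514081]
 [321.5813     170.88801312]] 1.5165261159908643
```

View pics/s5.png

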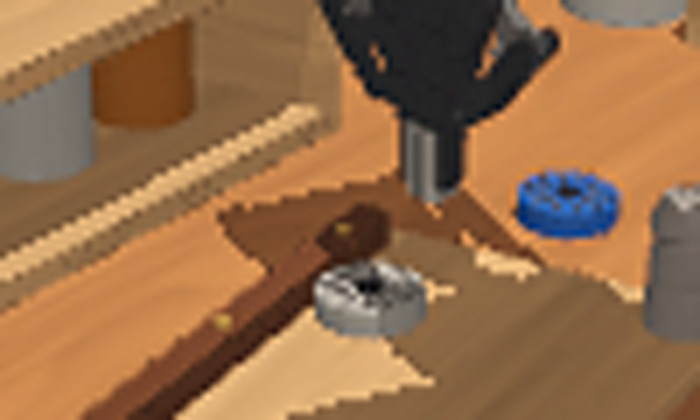

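The disc is at crop (370,288), touching the rail, and the tool hangs past it on the -y side. I'll descend and push along the rail.

>>> {"op": "drive_tool", "data": {"translation": [[0,0,-0.018],[0,0,-0.014],[0,0,-0.004],[0,0,0]], "rotation": [[0,0,0],[0,0,0],[0,0,0],[0,0,0]]}}

```text
time_s: 8.6
eef_pos: [638.1, -234.7, 17.4]
eef_rot: [-0.001, 0.73, 0.684, -0.0]
wrist_force: [-0.5, 0.1, 1.4]
width: -0.3
finger_force: 0.0
```

>>> {"op": "drive_tool", "data": {"translation": [[-0.0008,0.006,0],[-0.0008,0.006,0],[-0.0008,0.006,0],[-0.0008,0.006,0],[-0.0008,0.006,0],[-0.0008,0.006,0],[-0.0008,0.006,0],[-0.0008,0.006,0]], "rotation": [[0,0,0],[0,0,0],[0,0,0],[0,0,0],[0,0,0],[0,0,0],[0,0,0],[0,0,0]]}}

```text
time_s: 9.6
eef_pos: [632.2, -186.7, 18.3]
eef_rot: [-0.0, 0.729, 0.684, -0.0]
wrist_force: [-0.2, -1.4, 0.8]
width: 0.2
finger_force: 0.8
```

```bash
python3 - <<'E'
from h import *
st()
E
```

```text
t 9.6 tcp [ 632.2 -186.7   18.3] board [  48.1 -124.2] q [-0.     0.729  0.684 -0.   ] F [-0.2 -1.4  0.8] q6 [-0.39  0.67  1.55 -0.    0.91 -0.33]
```

Next 100 mm along the rail.

>>> {"op": "drive_tool", "data": {"translation": [[-0.0013,0.01,0],[-0.0013,0.01,0],[-0.0014,0.01,0],[-0.0013,0.01,0],[-0.0014,0.01,0],[-0.0013,0.01,0],[-0.0014,0.01,0],[-0.0013,0.01,0],[-0.0014,0.01,0],[-0.0013,0.01,0]], "rotation": [[0,0,0],[0,0,0],[0,0,0],[0,0,0],[0,0,0],[0,0,0],[0,0,0],[0,0,0],[0,0,0],[0,0,0]]}}

```text
time_s: 10.85
eef_pos: [618.7, -86.4, 18.2]
eef_rot: [-0.0, 0.729, 0.684, -0.0]
wrist_force: [-0.3, -2.4, 0.2]
width: 0.4
finger_force: 0.7
```

```bash
python3 - <<'E'
from h import *
st();f=grab("side");save(f,"pics/s6.png",(250,130,370,230),6)
E
```

```text
t 10.85 tcp [618.7 -86.4  18.2] board [ 48.2 -23. ] q [-0.     0.729  0.684 -0.   ] F [-0.3 -2.4  0.2] q6 [-0.25  0.64  1.64  0.    0.87 -0.19]
```

View pics/s6.png

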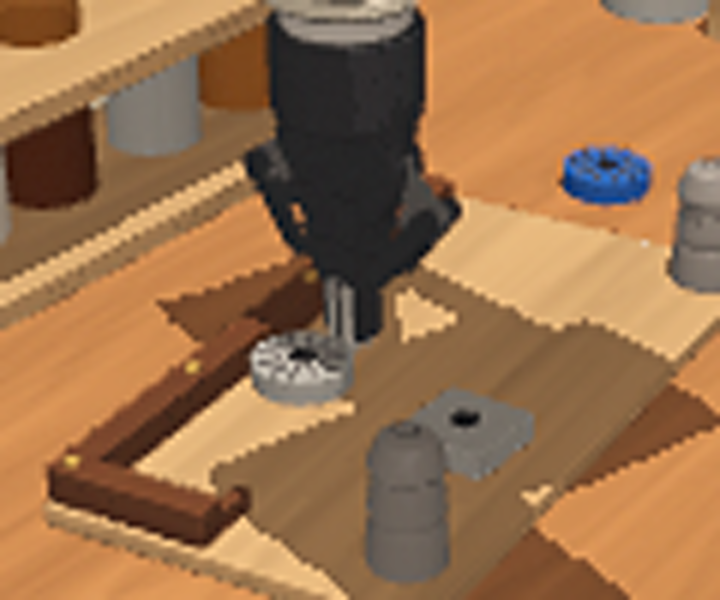

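The disc is at crop (302,355), against the rail and ahead of the finger. I'll measure its offset from this picture.

```bash
python3 - <<'E'
from h import *
import pickle
f=pickle.load(open("side.pkl","rb"));p=np.load("tray.npy")
for n,c in(("disc now",(300.3,189.2)),("at rail before",(322.9,171.1)),("start",(350,177.4))): print(n,inv(p,ray(f,c,26)).round(1))
E
```

```text
disc now [53.5 14.7]
at rail before [  51.5 -121.7]
start [ -44.  -123.9]
```

>>> {"op": "drive_tool", "data": {"translation": [[-0.0013,0.01,0],[-0.0014,0.01,0],[-0.0013,0.01,0],[-0.0014,0.01,0],[0,0,0]], "rotation": [[0,0,0],[0,0,0],[0,0,0],[0,0,0],[0,0,0]]}}

```text
time_s: 11.52
eef_pos: [613.2, -46.0, 18.2]
eef_rot: [-0.0, 0.729, 0.684, 0.0]
wrist_force: [0.5, 1.0, 0.3]
width: 0.5
finger_force: 0.0
```

The disc is still at the rail line. I'll go on to just short of the stop.

>>> {"op": "drive_tool", "data": {"translation": [[-0.001,0.0075,0],[-0.001,0.0075,0],[-0.001,0.0075,0],[-0.001,0.0075,0],[-0.001,0.0075,0],[-0.001,0.0075,0],[-0.001,0.0075,0],[-0.0007,0.005,0],[-0.0004,0.003,0]], "rotation": [[0,0,0],[0,0,0],[0,0,0],[0,0,0],[0,0,0],[0,0,0],[0,0,0],[0,0,0],[0,0,0]]}}

```text
time_s: 12.65
eef_pos: [605.3, 13.8, 18.3]
eef_rot: [-0.0, 0.729, 0.684, -0.0]
wrist_force: [-1.0, -1.4, 0.9]
width: 0.2
finger_force: 0.9
```

>>> {"op": "drive_tool", "data": {"translation": [[-0.0003,0.002,0],[-0.0003,0.002,0],[0,0,0]], "rotation": [[0,0,0],[0,0,0],[0,0,0]]}}

```text
time_s: 13.02
eef_pos: [604.8, 17.6, 18.2]
eef_rot: [-0.0, 0.729, 0.684, 0.0]
wrist_force: [-0.4, -1.1, 0.5]
width: 0.4
finger_force: 0.2
```

>>> {"op": "drive_tool", "data": {"translation": [[-0.0002,0.0015,0],[0,0,0]], "rotation": [[0,0,0],[0,0,0]]}}

```text
time_s: 13.28
eef_pos: [604.5, 19.0, 18.2]
eef_rot: [-0.0, 0.729, 0.684, -0.0]
wrist_force: [-0.4, -0.3, 1.1]
width: -0.0
finger_force: 0.3
```

```bash
python3 - <<'E'
from h import *
st();f=grab("side");save(f,"pics/s7.png",(250,150,350,225),8)
E
```

```text
t 13.28 tcp [604.5  19.   18.2] board [48.3 83.3] q [-0.     0.729  0.684 -0.   ] F [-0.4 -0.3  1.1] q6 [-0.08  0.62  1.69  0.    0.84 -0.02]
```

View pics/s7.png

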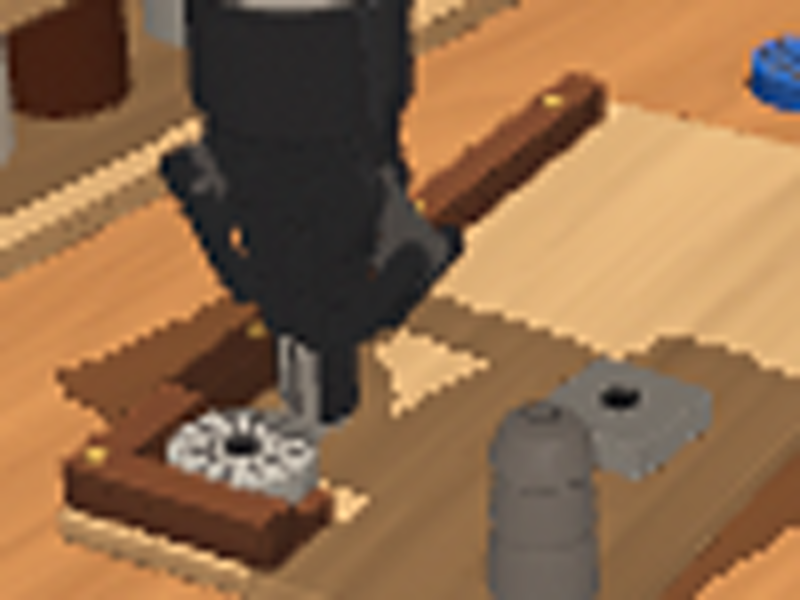

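The disc at crop (243,445) is in the pocket mouth against the rail, and a few mm still remain to the stop. I'll step until there is a rise in force.

>>> {"op": "drive_tool", "data": {"translation": [[-0.0003,0.002,0],[0,0,0]], "rotation": [[0,0,0],[0,0,0]]}}

```text
time_s: 13.58
eef_pos: [604.2, 21.2, 18.2]
eef_rot: [-0.0, 0.729, 0.684, -0.0]
wrist_force: [-1.3, -0.8, -0.1]
width: 0.2
finger_force: 0.2
```

>>> {"op": "drive_tool", "data": {"translation": [[-0.0003,0.002,0],[0,0,0]], "rotation": [[0,0,0],[0,0,0]]}}

```text
time_s: 13.82
eef_pos: [604.2, 21.8, 18.3]
eef_rot: [0.001, 0.729, 0.684, -0.001]
wrist_force: [-0.8, -5.9, -0.2]
width: 0.0
finger_force: 3.2
```

>>> {"op": "drive_tool", "data": {"translation": [[-0.0002,0.0015,0],[0,0,0]], "rotation": [[0,0,0],[0,0,0]]}}

```text
time_s: 14.08
eef_pos: [604.2, 22.0, 18.4]
eef_rot: [0.002, 0.729, 0.685, -0.001]
wrist_force: [-0.1, -11.4, -0.4]
width: -0.2
finger_force: 5.8
```

The stop is reached, with force rising to 11 N. I'll back straight off along the rail, then up and away.

>>> {"op": "drive_tool", "data": {"translation": [[0.0008,-0.006,0],[0.0013,-0.01,0],[0.0013,-0.01,0],[0,0,0.03],[0,0,0.05],[0,0,0.05],[-0.02,-0.05,0.03],[-0.02,-0.05,0],[-0.02,-0.05,0],[-0.02,-0.05,0]], "rotation": [[0,0,0],[0,0,0],[0,0,0],[0,0,0],[0,0,0],[0,0,0],[0,0,0],[0,0,0],[0,0,0],[0,0,0]]}}

```text
time_s: 15.32
eef_pos: [526.4, -203.3, 178.6]
eef_rot: [0.0, 0.729, 0.684, 0.0]
wrist_force: [0.6, -0.5, -0.1]
width: 0.1
finger_force: 0.0
```

>>> {"op": "drive_tool", "data": {"translation": [[-0.04,-0.045,0],[-0.04,-0.045,0],[-0.04,-0.045,0],[-0.04,-0.045,0],[0,0,0]], "rotation": [[0,0,0],[0,0,0],[0,0,0],[0,0,0],[0,0,0]]}}

```text
time_s: 15.95
eef_pos: [364.6, -385.0, 178.5]
eef_rot: [0.0, 0.731, 0.682, -0.001]
wrist_force: [1.2, 0.1, -0.5]
width: -0.1
finger_force: 0.0
```

```bash
python3 - <<'E'
from h import *
st();p=np.load("tray.npy")
for n,thr in(("top",30),("side",30)):
    f=grab(n);im=f["pixels"].astype(int);cv2.imwrite(f"raw_{n}.png",f["pixels"][:,:,::-1])
    c=proj(f,T(p,[[54,124,26]]))[0]
    sat=im.max(2)-im.min(2)
    m=((sat<thr)&(im.mean(2)>90)).astype(np.uint8)
    x0,y0=(c-22).astype(int);k=np.zeros_like(m);k[y0:y0+44,x0:x0+44]=m[y0:y0+44,x0:x0+44]
    nl,lab,s,cen=cv2.connectedComponentsWithStats(k)
    print(n,"expected",c.round(1))
    for i in range(1,nl):
        if s[i][4]>25: 
            h=cv2.convexHull(np.argwhere(lab==i)[:,::-1].astype(np.float32));e=cv2.minEnclosingCircle(h);print(s[i],cen[i].round(1),e,inv(p,ray(f,cen[i],26)).round(1))
# darkness rows: top image patch, rail(dark) vs wood vs disc
f=cv2.imread("raw_top.png");c=[int(v) for v in np.array([290,166])]
g=cv2.cvtColor(f,cv2.COLOR_BGR2GRAY);s_=(f.max(2).astype(int)-f.min(2))
print("gray\n",g[152:190,278:306]);print("sat\n",s_[154:188,278:306])
E
```

```text
t 15.95 tcp [ 364.6 -385.   178.5] board [-243.7 -284.9] q [ 0.     0.731  0.682 -0.001] F [ 1.2  0.1 -0.5] q6 [-0.94  0.32  1.73 -0.    1.1  -0.87]
top expected [293.7 171.5]
[286 163  16  17 198] [293.7 171.3] ((293.6896667480469, 171.15516662597656), 8.259864807128906) [ 54.5 124.1]
side expected [279.6 206.1]
[271 201  18  12 126] [280.4 206.2] ((279.5, 207.5), 8.860122680664062) [ 51.8 123.4]
gray
 [[136 135 134 ... 130 129 128]
 [135 138 137 ... 129 131 131]
 [140 139 140 ... 126 128 127]
 ...
 [146 146 151 ... 177 177 178]
 [149 148 149 ... 181 177 178]
 [149 150 149 ... 181 185 186]]
sat
 [[133 133 132 134 134 133 132 135 135 130 126 125 121 120 122 124 121 121
  121 123 123 121 122 126 117 123 123 121]
 [133 130 134 133 129 131 128 126 128 122 123 121 124 123 124 122 123 123
  118 120 120 120 121 120 105 107  91  92]
 [120 122 120 121 121 121 127 121 126 120 119 122 121 119 120 119  99 100
   86  88  78  77  85  77  73  73  75  72]
 [125 120 122 119 121 121 122 125 122 110  88  88  88  87  84  78  77  75
   78  73  76  69  73  67  74  76  70  71]
 [126 106  86  94  93  92  8
[... 2782 characters left out ...]
133 131 100  79  75  76  74  80  70  74 114 116 116 118 118 117 115 122
  123 120 121 119 120 118 120 121 124 120]
 [133 130 105  78  79  76  75  77  71  69  93  85  74  72  73  88  72 122
  119 119 122 120 123 119 120 124 120 122]
 [133 131 115  86  77  75  75  76  73  66  77  72  71  67  71  71  75 120
  122 122 123 122 123 121 123 122 122 121]
 [139 139 130  92  75  70  75  72  69  59  70  75  79  84  78  71  82 125
  127 123 124 123 123 124 124 122 124 124]
 [145 143 136  98  65  64  62  63  66  78  82  85  92  92 109 112 124 122
  126 127 125 127 123 122 122 121 121 124]
 [144 146 145 128 100  94 105 113 127 126 126 127 129 126 127 125 124 120
  124 125 121 122 122 120 121 123 122 121]]
```

Seen from above, the disc measures (54.5, 124.1) in the board frame, against a target of (54, 124). There is no wood showing between it and either the rail or the stop, and the robot is clear.

```bash
python3 -c "
from station import ctrl
print(ctrl.job_done())"
```

```text
the job is handed in; nothing more can be done
None
```

I pushed the disc to the rail, slid it along into the corner pocket against the rail and end stop, and handed the job in at about 16 s with the robot clear; the last top-camera check put it about 0.5 mm from the pocket point, and no verdict came back.

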